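Set the slant table with wedge and pull-knob lock

ROBOT

A 6-joint arm with a two-finger parallel gripper is mounted at the origin on a cart in front of the work surface, level with it; the furniture and walls round the work are solid. World frame = base frame: x ahead of the robot, y to its left, z up, the work surface at z = 0. Lengths are in mm, angles in degrees, forces in N, time in s.
With the tool pointing down it reaches from about 350 to 850 mm from the base axis. Payload 8.1 kg.
Tool frame: the origin (TCP) lies between the finger pads; the fingertips stand 17 mm ahead of it and the grasp point (between the pads) lies 2 mm behind it; z points along the fingers, y is the line along which they close (so a half turn about z gives the same grasp; the last joint's range is limited). The gripper opens to 85 mm and grips with 20 to 120 N. Pads are 22 mm wide; open, the fingers measure 114 mm over their backs; the gripper's body (76 mm by 85 mm) begins 54 mm behind the grasp point. The pads swing forward as they close: fully open they stand 13 mm farther back than shut.
Start: joints at [-72.731, 7.471, 85.268, -0, 87.261, -4.893], TCP at [226.356, -555.669, 248.292] pointing down, gripper open.
Joint ranges: [-169.43, 169.43], [-51.17, 129.36], [1.28, 143.12], [-76.62, 256.62], [0, 156.53], [-152.29, 152.29]. Speed limits (degrees/s): [136.94, 136.94, 159.86, 180, 180, 180].

INTERFACE

Orientations are given as [roll, pitch, yaw] about the fixed x, y, z axes, in that order (R = Rz(yaw) Ry(pitch) Rx(roll)).
In Python, from bench import sense, snapshot, hand_in, trace, place_of gives the robot as it stands.
- The arm moves only by the shell command python3 -m handwheel 'ROWS' [FORCE]. ROWS is JSON, a list of rows, each a list of 7 numbers: the opening, from -1 (shut) to 1 (fully open), then the shift along the tool's x, y, z in cm, then the turn, a rotation vector about the tool's x, y, z in rad. A call has 1 to 12 rows; each row shifts and turns the commanded pose from where the row before left it, along the tool's axes as they then stand; what a row does not reach is not made up. A row lasts 1/12 s, in which the tool goes at most 41.7 mm and 7.16 degrees, less where a joint would pass 70% of its speed; a pose out of reach is approached as far as the arm can. A call with a gripper value outside its range is refused whole. The fingers move at their own pace and stop on an object; FORCE is the grip in N (left out, the last holds). Time passes only in rows, so rows that do not move let the fingers close. It gives the time, the measured TCP pose, the force, the opening and the grip force at its end, in the units of the state.
- sense(): the state, without advancing time (a new reading comes with each control period).
- snapshot(name): name is "scene" or "top" or "wrist"; returns a dict with "image" (400x640x3 uint8, red, green, blue), "intrinsics" (3x3 intrinsics, pixels), "R" (3x3) and "t" (3): a world point X has camera coordinates R X + t. Camera axes: x right, y down, z forward; pixel columns grow to the right and rows downward; lengths in mm; the calibration is good to about 2 mm. A picture is of the moment at which its call begins. There is no depth.
- hand_in(): hands the job in; it is judged then, once.
Trained networks look in a picture, given as the dict that the camera call returned (one of the last four; its "shot" number tells which), for a name from the list of things; names that differ only in an ending like _2 or _b are one class to them, and where a whole thing is asked for, a point or a joint stands for the part that bears it (a point fixed in the world has none). Each returns a list of dicts, best first, with "conf" (0 to 1); they miss things now and then, are a little off and sometimes report something else, mostly with a low value. They report only what shows in the picture. A call takes as long as a camera call. They do not tell look-alikes from the thing itself.
- trace(picture, query): "pixels" (400x640 bool, what is visible of it).
- place_of(picture, query): "location" ([x, y, z] in mm, in world coordinates, good to about 4 mm: a listed point, or the origin of a listed thing).
The state is a dict: "time": time; "joint_pos": joint angles; "qd": joint speeds; "joint_efforts": joint torques, N m; "tool_pos": TCP position; "tcp_rot": TCP orientation; "ft_force": force on the tool from outside, world axes, zero at the start; "wrist_torque": the same for the moment, N m; "finger_gap": finger opening in mm; "grip_force": force on a finger pad.
Only numpy, scipy, OpenCV 4.12 (cv2) and the standard library are available. Lean on these libraries where they do the work, as an engineer would, in place of code of your own. Each camera call takes 0.05 s, during which the arm holds its last target. There are 200 camera calls.

TASK

Set the slant table and its two petri dishes to the slant position: pull the red lock knob out until it clicks into its outer detent, then take the orange wedge from its blue cradle and slide it, thin end first, under the bar at the open end of the deck until the deck's lip has risen to the blue height mark. Then push the knob fully home again so that the deck is locked; leave the wedge under the bar, the dishes on the deck and the other things where they are.

Things in the scene. Friction and masses are not known exactly. Their poses are not given: they have to be found in the camera images.
- slant_table: White slant table, fixed: two upright cheeks (outer faces at x = -70 and +70 mm, 8 mm thick, y = -112 to +103, 74 mm high at the open end, 46 at the hinge end). Origin on the worktop under its middle, +z up. +y points to the open end, where the deck rises and the wedge goes in (moving -y) on the bare worktop between the cheeks (124 mm wide, free to y = -64); -x is the knob's side.
- deck (a joint): Angle of the aluminium tilting deck (110 x 194 mm, about 0.75 kg, falls by its own weight) about its hinge at table y = -100 mm, 25 mm high, rad: 0 = down; grows as its open end rises. Lip at the height mark = 0.115. The lock pin finds its slant hole between about 0.100 and 0.126; else it strikes the plate and the knob stops some 11 mm short of home. Knob home: the deck cannot be raised over 3 mm.
- deck_lip (a point): Top edge of the deck's rising lip at its far corner (table x = +56, y = +98 mm, 34 mm high when the deck is down). Level with height_mark when the deck is right.
- height_mark (a point): The blue line on the white scale plate on the far cheek's inner face at the open end (table x = +61, y = +98, 56.6 mm high). The same line runs across the end faces of both cheeks.
- lift_bar (a point): Lowest point of the round steel lifting bar (10 mm diameter, along table x, full width) under the deck's open end, at table y = +92 mm; 12 mm above the worktop with the deck down, 34 mm at the mark. The lip reaches 8 mm further out. The bar bears with about 5 N; pushing the wedge in takes roughly 5 to 12 N, and the wedge stays where it is left.
- lock_knob (a joint): Travel of the pull-knob, m: 0 = home (pin in the index plate, deck locked), 0.018 = pulled out to its detent, against the stop (deck free). It moves along table x, outwards = -x. A spring ball holds it at either end: about 9 N starts it, the resistance fades towards mid-travel, and past that it snaps on by itself; the same to push it back.
- knob_grip (a point): Centre of the red round pull-knob, 32 mm in diameter, 16 mm thick along its axis (table x), 38 mm above the worktop; home it lies at table (-106, +50) mm, its inner face 28 mm off the cheek, with a 26 mm bushing reaching 12 mm out from the cheek.
- wedge: Loose orange levelling wedge, 160 long, 44 mm wide, about 0.2 kg. Origin at the middle of its underside; +x points to the thin toe (x = +80 mm, 4 mm thick); its top rises evenly to 40 mm at x = -53 and is flat from there to the butt end at x = -80; 25.7 mm thick at the origin. The deck is at the mark when the bar bears on the slope at about x = -31 mm.
- wedge_toe (a point): Middle of the wedge's toe edge, at its underside.
- wedge_butt (a point): Inside the wedge's butt block, 66.5 mm behind the origin and 22 mm above the underside: where to grip across the 44 mm width for pushing it in.
- cradle: Blue storage cradle, fixed, 178 x 62 mm; the wedge lies in it with the same axes (toe to +x) on a 4 mm floor with 3 mm play. Walls 48 mm high enclose the butt (x = -89 to -35 mm), 20 mm high the toe (x = 41 to 89); between them both sides are open down to the floor as the gap for the fingers (floor edge at y = +-31 mm). Origin on the worktop under its middle.
- deck_mid (a point): Middle of the deck's upper face (28 mm above the worktop when down).
- dish_a: Closed petri dish, 88 mm in diameter, 16 mm high, 24 g, loose on the deck towards the open end (centre 56 mm or less from deck_mid). Origin at the centre of its underside.
- dish_b: The second petri dish, likewise, towards the hinge end.
- timer: Bystander: white lab timer, 64 x 62 x 20 mm, lying on the worktop. Origin at the centre of its underside.
- bottle: Bystander: white reagent bottle with a red cap, 43 mm in diameter, 88 mm high. Origin at the centre of its underside.
There are look-alikes about, which are no part of the job. Leave any purple look-alike of the dish_a alone.

How it is judged (in metres and radians):
On the way, in this order (a step that is already met when the one before it is completed fails the run):
1. the knob is pulled out to its outer detent (value of joint lock_knob above 0.0155 m), for 0.2 s.
2. with the knob still out, the wedge under the bar carries the deck with its lip within 5 mm of the height mark (value of joint lock_knob above 0.012 m and value of joint deck between 0.088 and 0.14 rad and contact force between wedge and deck above 0.5 N), for 0.2 s.
At the end, for the whole second after the job is handed in: The knob is home (within 3 mm), the deck's lip is within about 3 mm of the height mark (deck 0.098 to 0.131 rad), the wedge lies flat and still with its toe 82 mm or more past the bar, between the cheeks, and both dishes lie on the deck (centres within 65 mm of its middle) (value of joint lock_knob below 0.003 m and value of joint deck between 0.098 and 0.131 rad and y of wedge_toe in the frame of slant_table below 0.01 m and x of wedge_toe in the frame of slant_table between -0.062 and 0.062 m and height (world z) of wedge below 0.003 m and angle between wedge's own z axis and vertical below 0.06 rad and distance between each of dish_a, dish_b and deck_mid below 0.065 m and linear speed of wedge below 0.01 m/s); the robot touches nothing.
It fails at once if a petri dish is knocked off or lifted from the deck (distance between any of dish_a, dish_b and deck_mid above 0.08 m or angle between any of dish_a, dish_b's own z axis and vertical above 0.4 rad).
It fails at once if the timer or the bottle is moved by more than 20 mm (distance of any of timer, bottle from where it was at the start of the episode above 0.02 m).
It also fails if it takes over 72 s, if anything falls off the work surface, if the arm or the gripper's body presses on something with over 40 N, if the wrist force passes 120 N, or if a joint passes its speed limit or range.

## Working session

There is one attempt and no reset: what is moved stays moved. The work goes in short steps, Python scripts to look and compute and a shell command to move; the robot and the scene stay as the last step left them, time stands still between calls to the robot, and variables do not carry over. Pictures are saved under pics/ and viewed, at most 10 in all, crops included, and the job is handed in when it is done.

```bash
ls; mkdir -p pics; cat > h.py <<'E'
import numpy as np, cv2
from bench import sense, snapshot, trace, place_of
def save(p,name,crop=None,scale=1):
    im=p["image"][:,:,::-1]
    if crop: x0,y0,x1,y1=crop; im=im[y0:y1,x0:x1]
    cv2.imwrite("pics/"+name,cv2.resize(im,None,fx=scale,fy=scale,interpolation=cv2.INTER_CUBIC))
def proj(p,X):
    c=p["R"]@np.array(X,float)+p["t"]; q=np.array(p["intrinsics"])@c; return q[:2]/q[2]
def ray(p,uv):
    R=np.array(p["R"]);K=np.array(p["intrinsics"])
    o=-R.T@np.array(p["t"]); d=R.T@np.linalg.inv(K)@np.array([*uv,1.]); return o,d
def at_z(p,uv,z):
    o,d=ray(p,uv); return o+d*(z-o[2])/d[2]
E
python3 - <<'E'
from h import *
np.set_printoptions(precision=1,suppress=True)
P={n:snapshot(n) for n in("scene","top")}
for n,p in P.items():
    save(p,n+"0.png")
    for q in ["slant_table","lock_knob","knob_grip","wedge","wedge_toe","wedge_butt","cradle","deck_mid","deck_lip","height_mark","lift_bar","dish_a","timer","bottle"]:
        print(n,q,[(r["location"],round(r["conf"],2),proj(p,r["location"]).round()) for r in place_of(p,q)][:4])
print(sense())
E
```

```text
pics
scene slant_table [([571.8, -189.8, -0.6], 0.6, array([363., 156.])), ([574.0, -185.8, 26.6], 0.19, array([362., 149.]))]Traceback (most recent call last):
  File "<stdin>", line 7, in <module>
ValueError: it knows: bottle, cradle, deck_lip, deck_mid, dish, height_mark, knob_grip, lift_bar, slant_table, timer, wedge, wedge_butt, wedge_toe
```

```bash
python3 - <<'E'
from h import *
np.set_printoptions(precision=1,suppress=True)
P={n:snapshot(n) for n in("scene","top")}
for n,p in P.items():
    save(p,n+"0.png")
    for q in ["slant_table","knob_grip","wedge","wedge_toe","wedge_butt","cradle","deck_mid","deck_lip","height_mark","lift_bar","dish","timer","bottle"]:
        print(n,q,[(r["location"],round(r["conf"],2),proj(p,r["location"]).round()) for r in place_of(p,q)][:4])
print(sense())
E
```

```text
scene slant_table [([569.5, -188.8, 1.3], 0.75, array([363., 156.]))]
scene knob_grip []
scene wedge [([469.2, 356.9, 8.7], 0.64, array([274., 295.])), ([739.4, 24.8, 3.8], 0.2, array([278., 171.]))]
scene wedge_toe [([454.0, 275.4, 3.6], 0.89, array([300., 276.]))]
scene wedge_butt [([739.4, 25.1, 1.9], 0.68, array([278., 171.])), ([485.8, 416.5, 27.1], 0.55, array([252., 306.])), ([472.7, -112.7, 35.0], 0.46, array([378., 175.]))]
scene cradle [([467.2, 353.1, 2.5], 0.66, array([276., 296.]))]
scene deck_mid [([572.3, -185.4, 24.1], 0.79, array([362., 150.]))]
scene deck_lip [([645.2, -101.5, 33.3], 0.72, array([327., 153.])), ([576.4, -141.4, 26.3], 0.67, array([353., 157.])), ([474.9, -117.3, 34.8], 0.22, array([378., 174.]))]
scene height_mark [([651.2, -105.9, 54.7], 0.58, array([327., 147.]))]
scene lift_bar [([587.3, -101.7, 14.6], 0.68, array([343., 166.]))]
scene dish [([561.5, -232.3, 28.2], 0.93, array([373., 143.])), ([488.0, 24.9, 4.1], 0.91, array([346., 209.])), ([578.8, -147.4, 26.2], 0.59, array([354., 156.]))]
scene timer [([365.3, 80.4, 0.2], 0.81, array([372., 24
[... 983 characters left out ...]
, 214.])), ([580.6, -139.3, 27.6], 0.75, array([387., 184.])), ([563.2, -229.0, 28.1], 0.6, array([415., 190.])), ([451.0, 272.7, 3.7], 0.3, array([255., 223.]))]
top timer [([371.0, 80.7, -2.5], 0.68, array([315., 250.]))]
top bottle [([741.3, 26.3, -2.6], 0.59, array([334., 135.]))]
{'time': 1.55, 'joint_pos': array([-72.7,   7.5,  85.3,  -0. ,  87.3,  -4.9]), 'qd': array([-0. , -0.1, -0. ,  0.1, -0. , -0. ]), 'joint_efforts': array([  0. , -56.9, -50.1,   0. ,   0. ,  -0. ]), 'tool_pos': array([ 226.3, -555.7,  248.3]), 'tcp_rot': array([180. ,   0. ,  22.2]), 'ft_force': array([ 0.3, -0.4,  0.3]), 'wrist_torque': array([-0.,  0., -0.]), 'grip_force': 0.0, 'finger_gap': 85.45674178625765}
```

View pics/scene0.png

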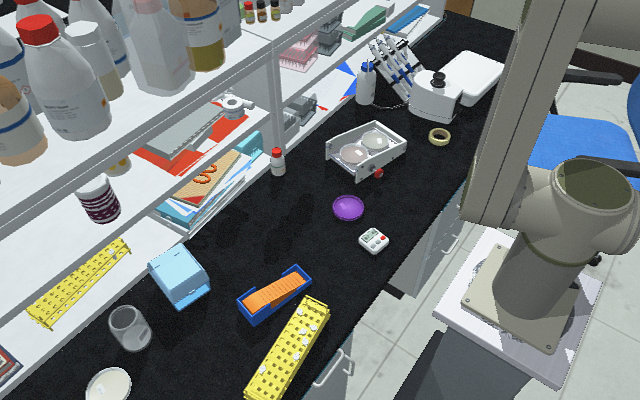

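View pics/top0.png

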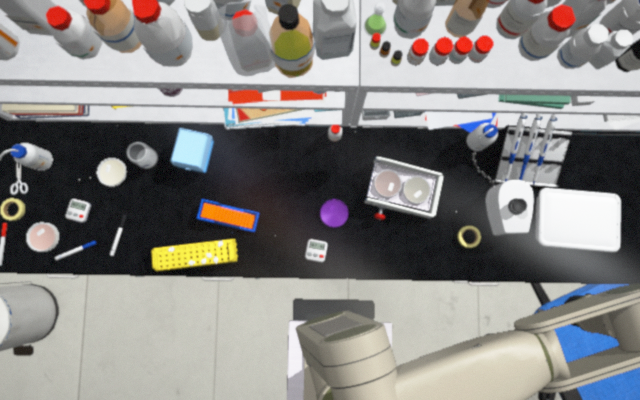

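Both pictures show the slant table at scene (362,150) / top (401,188) with its open end towards +y. The red knob is at scene (377,174) / top (380,215). The wedge in its cradle is at scene (274,293) / top (229,215). The purple dish at scene (348,207) is the look-alike, to be left alone. The two clear dishes on the deck are the real ones. Next I take a wrist view above the table.

```bash
cat >> h.py <<'E'
from scipy.spatial.transform import Rotation as Ro
def go(target,yaw=None,tz=None):
    s=sense(); R=Ro.from_euler("xyz",s["tcp_rot"],degrees=True)
    d=R.inv().apply(np.array(target)-s["tool_pos"])/10
    print("shift cm",d.round(2),"n",round(np.linalg.norm(d)/3.9,1),end=" ")
    if yaw is not None: print("turn rad",(R.inv()*Ro.from_euler("xyz",[180,0,yaw],degrees=True)).as_rotvec().round(3))
E
python3 -c "
from h import *
go([500,-150,300],-10)"
```

```text
shift cm [ 40.65 -27.25  -5.17] n 12.6 turn rad [0.    0.    0.561]
```

```bash
python3 -m handwheel '[[1,3.2,-2.1,-0.4,0,0,0],[1,3.2,-2.1,-0.4,0,0,0],[1,3.2,-2.1,-0.4,0,0,0],[1,3.2,-2.1,-0.4,0,0,0],[1,3.2,-2.1,-0.4,0,0,0],[1,3.2,-2.1,-0.4,0,0,0],[1,3.2,-2.1,-0.4,0,0,0],[1,3.2,-2.1,-0.4,0,0,0],[1,3.2,-2.1,-0.4,0,0,0],[1,3.2,-2.1,-0.4,0,0,0],[1,3.2,-2.1,-0.4,0,0,0],[1,3.2,-2.1,-0.4,0,0,0]]' 40 && python3 -m handwheel '[[1,0,0,0,0,0,0.112],[1,0,0,0,0,0,0.112],[1,0,0,0,0,0,0.112],[1,0,0,0,0,0,0.112],[1,0,0,0,0,0,0.113],[1,0,0,0,0,0,0],[1,0,0,0,0,0,0]]'
python3 - <<'E'
from h import *
np.set_printoptions(precision=1,suppress=True)
p=snapshot("wrist"); save(p,"w1.png")
o,d=ray(p,(320,200)); print(o,d, sense()["tool_pos"],sense()["tcp_rot"])
for q in ["slant_table","knob_grip","deck_mid","deck_lip","height_mark","lift_bar","dish"]:
    print(q,[(r["location"],round(r["conf"],2),proj(p,r["location"]).round()) for r in place_of(p,q)][:4])
E
```

```text
time: 2.55
tool_pos: [487.7, -175.7, 296.8]
tcp_rot: [180.0, -0.0, 22.2]
ft_force: [1.5, -1.3, 0.1]
finger_gap: 85.2
grip_force: 0.0
time: 3.13
tool_pos: [486.9, -177.4, 296.3]
tcp_rot: [-180.0, -0.0, -9.8]
ft_force: [0.4, -0.1, -0.7]
finger_gap: 85.4
grip_force: 0.0
[ 568.6 -191.5  422.8] [-0.3  0.  -0.9] [ 486.9 -177.4  296.4] [180.   -0.   -9.7]
slant_table [([571.3, -187.8, -0.8], 0.87, array([315.,  99.]))]
knob_grip [([473.5, -111.3, 37.6], 0.9, array([272., 185.]))]
deck_mid [([571.0, -190.8, 29.0], 0.63, array([317.,  99.])), ([452.0, 278.3, 3.4], 0.32, array([ 33., 233.]))]
deck_lip [([645.8, -106.8, 34.7], 0.64, array([236.,  45.]))]
height_mark [([648.2, -104.7, 60.0], 0.81, array([227.,  39.])), ([647.0, -104.5, 35.8], 0.26, array([233.,  44.]))]
lift_bar [([587.4, -101.3, 11.4], 0.85, array([248.,  98.])), ([367.2, 78.1, -2.7], 0.36, array([176., 260.]))]
dish [([581.9, -145.3, 29.8], 0.82, array([280.,  96.])), ([562.2, -231.4, 28.5], 0.8, array([350., 100.])), ([486.2, 24.3, 1.4], 0.66, array([184., 185.]))]
```

View pics/w1.png

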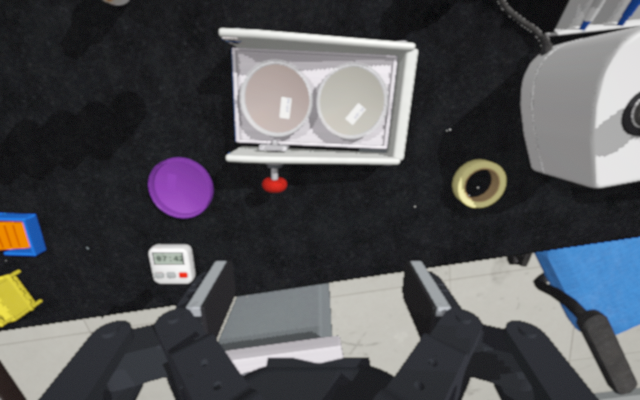

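Wrist view: the table is at (317,97) with both clear dishes on the deck. The red knob is at (274,184), the purple look-alike dish at (180,187), the timer at (172,263) and the cradle end at (20,235). Next I measure the table's yaw from the cheek corners and triangulate the knob.

```bash
cat >> h.py <<'E'
def tri(obs):
    A=np.zeros((3,3));b=np.zeros(3)
    for p,uv in obs:
        o,d=ray(p,uv);d=d/np.linalg.norm(d);M=np.eye(3)-np.outer(d,d);A+=M;b+=M@o
    X=np.linalg.solve(A,b); return X,[ (proj(p,X)-uv).round(1) for p,uv in obs]
def redc(p,guess,r):
    u,v=proj(p,guess); im=p["image"].astype(int)
    m=(im[...,0]>110)&(im[...,1]<80)&(im[...,2]<80)
    Y,X=np.nonzero(m); k=(abs(X-u)<r)&(abs(Y-v)<r); return np.array([(X[k].min()+X[k].max())/2,(Y[k].min()+Y[k].max())/2]) , k.sum(), (X[k].min(),X[k].max(),Y[k].min(),Y[k].max())
E
python3 - <<'E'
from h import *
np.set_printoptions(precision=1,suppress=True)
P={n:snapshot(n) for n in("wrist","scene","top")}
p=P["wrist"]
# corners
c=[((227,160),74),((403,165),46),((220,29),74),((417,43),46)]
t=[(-70,103),(-70,-112),(70,103),(70,-112)]
W=np.array([at_z(p,uv,z)[:2] for uv,z in c]); print(W)
T=np.array(t,float); Wc=W-W.mean(0);Tc=T-T.mean(0)
H=Tc.T@Wc; th=np.arctan2(H[0,1]-H[1,0],H[0,0]+H[1,1]); R=np.array([[np.cos(th),-np.sin(th)],[np.sin(th),np.cos(th)]])
t0=W.mean(0)-R@T.mean(0); print("yaw",np.degrees(th),"org",t0,"res",W-(T@R.T+t0)); print("knob pred",R@[-106,50]+t0)
obs=[]
for n,q in P.items():
    uv,k,b=redc(q,[474,-114,38],22 if n=="wrist" else 10); print(n,uv,k,b); obs.append((q,uv))
print(tri(obs)); print(tri(obs[:2]))
for n in P: print(n,[(r["location"],round(r["conf"],2)) for r in place_of(P[n],"wedge_toe")][:2],[(r["location"],round(r["conf"],2)) for r in place_of(P[n],"knob_grip")][:2])
E
```

```text
[[ 521.9  -73.7]
 [ 472.5 -286. ]
 [ 655.5 -103.7]
 [ 610.2 -313. ]]
yaw -12.424025615620153 org [ 566.  -189.7] res [[ 2.1  0.4]
 [-1.  -1.9]
 [-1.   0.5]
 [-0.   1.1]]
knob pred [ 473.3 -118.1]
wrist [274.5 184.5] 275 (np.int64(263), np.int64(286), np.int64(178), np.int64(191))
scene [378.5 171.5] 32 (np.int64(375), np.int64(382), np.int64(168), np.int64(175))
top [380.  215.5] 37 (np.int64(376), np.int64(384), np.int64(213), np.int64(218))
(array([ 476.2, -117. ,   45.1]), [array([ 0. , -0.5]), array([-0.7, -0.3]), array([0.2, 0.9])])
(array([ 474.7, -117.2,   44.6]), [array([0.4, 0.5]), array([-0.3,  0. ])])
wrist [([454.1, 278.2, 2.7], 0.56)] [([475.2, -115.2, 40.0], 0.64)]
scene [([454.7, 273.5, 1.6], 0.8)] [([476.1, -119.8, 35.6], 0.51)]
top [([449.7, 275.7, 2.4], 0.6), ([653.0, -103.1, 56.9], 0.34)] [([473.7, -115.0, 37.1], 0.43)]
```

```bash
python3 -c "
from h import *
go([474,-117,150],-12)
go([474,-117,36],-12)"
```

```text
shift cm [-2.32 -5.73 14.63] n 4.1 turn rad [-0.     0.     0.035]
shift cm [-2.32 -5.73 26.03] n 6.9 turn rad [-0.     0.     0.035]
```

```bash
python3 -m handwheel '[[1,-0.58,-1.43,3.6,0,0,0],[1,-0.58,-1.43,3.6,0,0,0],[1,-0.58,-1.43,3.6,0,0,0],[1,-0.58,-1.43,3.6,0,0,0.035],[1,0,0,0,0,0,0]]'
python3 - <<'E'
from h import *
np.set_printoptions(precision=1,suppress=True)
p=snapshot("wrist"); save(p,"w2.png",(160,100,480,400),2)
print([(r["location"],round(r["conf"],2)) for r in place_of(p,"knob_grip")][:2], redc(p,[474,-117,40],80), proj(p,[474,-117,38]))
q=snapshot("scene");uv,_,_=redc(q,[474,-117,38],10); print(tri([(p,redc(p,[474,-117,40],80)[0]),(q,uv)]))
go([474,-117,36],-12)
E
```

```text
time: 4.4
tool_pos: [468.4, -113.2, 143.8]
tcp_rot: [-179.8, 0.8, -12.0]
ft_force: [-1.9, 0.2, -1.7]
finger_gap: 85.3
grip_force: 0.0
[([474.4, -110.2, 36.0], 0.61)] (array([320., 198.]), np.int64(761), (np.int64(301), np.int64(339), np.int64(186), np.int64(210))) [321.6 197.2]
(array([ 474.9, -116.7,   44.7]), [array([1.1, 1. ]), array([-0.4,  0.1])])
shift cm [-0.1 -0.1 11.8] n 3.0 turn rad [ 0. -0.  0.]
```

View pics/w2.png

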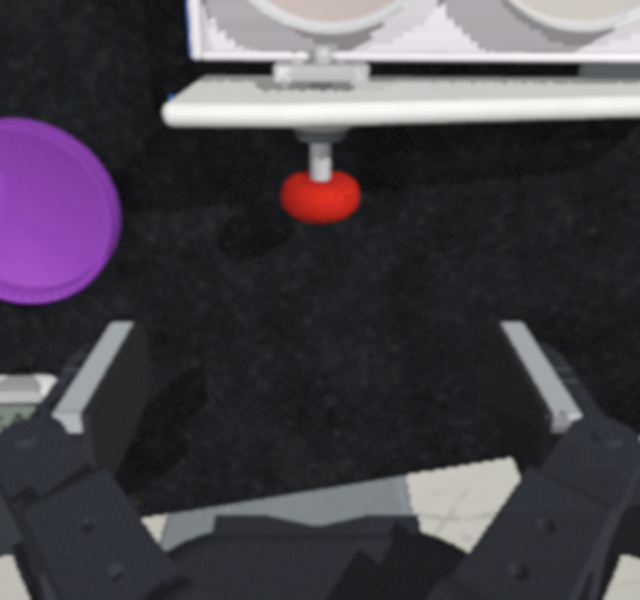

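The crop shows the knob at crop (320,197), centred between the open fingers, with the cheek edge level across the picture, so the yaw is right. Now I descend and grip.

```bash
python3 -m handwheel '[[1,-0.1,-0.1,3.8,0,0,0],[1,0,0,3.8,0,0,0],[1,0,0,3,0,0,0],[1,0,0,1.1,0,0,0],[1,0,0,0,0,0,0],[-1,0,0,0,0,0,0],[-1,0,0,0,0,0,0],[-1,0,0,0,0,0,0],[-1,0,0,0,0,0,0],[-1,0,0,0,0,0,0],[-1,0,0,0,0,0,0]]' 60
```

```text
time: 5.47
tool_pos: [474.8, -115.7, 37.4]
tcp_rot: [-179.9, -0.2, -12.0]
ft_force: [-2.1, 5.3, 10.7]
finger_gap: 29.8
grip_force: 58.5
```

```bash
python3 -m handwheel '[[-1,-0.4,0,0,0,0,0],[-1,-0.4,0,0,0,0,0],[-1,-0.4,0,0,0,0,0],[-1,-0.4,0,0,0,0,0],[-1,-0.3,0,0,0,0,0],[-1,0,0,0,0,0,0],[-1,0,0,0,0,0,0],[-1,0,0,0,0,0,0],[-1,0,0,0,0,0,0]]'
```

```text
time: 6.22
tool_pos: [457.2, -111.8, 37.5]
tcp_rot: [-179.9, -0.3, -12.0]
ft_force: [2.9, 4.4, 5.7]
finger_gap: 30.4
grip_force: 60.9
```

```bash
python3 -m handwheel '[[-1,-0.2,0,0,0,0,0],[-1,0,0,0,0,0,0],[-1,0,0,0,0,0,0]]'
```

```text
time: 6.47
tool_pos: [457.1, -111.8, 37.6]
tcp_rot: [-179.9, -0.6, -12.0]
ft_force: [16.0, 1.4, -6.9]
finger_gap: 29.9
grip_force: 60.7
```

```bash
python3 -m handwheel '[[-1,0.2,0,0,0,0,0],[1,0,0,0,0,0,0],[1,0,0,0,0,0,0],[1,0,0,0,0,0,0],[1,0,0,0,0,0,0],[1,0,0,-3,0,0,0],[1,0,0,-3.8,0,0,0],[1,0,0,-3.8,0,0,0],[1,0,0,-3.8,0,0,0]]' && python3 -m handwheel '[[1,-0.71,-3.8,-0.5,0,0,0],[1,-0.71,-3.8,-0.5,0,0,0],[1,-0.71,-3.8,-0.5,0,0,0],[1,-0.71,-3.8,-0.5,0,0,0],[1,-0.71,-3.8,-0.5,0,0,0],[1,-0.71,-3.8,-0.5,0,0,0],[1,-0.71,-3.8,-0.5,0,0,0],[1,-0.71,-3.8,-0.5,0,0,0],[1,-0.71,-3.8,-0.5,0,0,0],[1,-0.71,-3.8,-0.5,0,0,0],[1,-0.71,-3.8,-0.5,0,0,0]]' && python3 -m handwheel '[[1,0,0,0,0,0,-0.12],[1,0,0,0,0,0,-0.12],[1,0,0,0,0,0,-0.12],[1,0,0,0,0,0,-0.12],[1,0,0,0,0,0,-0.12],[1,0,0,0,0,0,-0.12],[1,0,0,0,0,0,-0.12],[1,0,0,0,0,0,-0.12],[1,0,0,0,0,0,-0.12],[1,0,0,0,0,0,-0.12],[1,0,0,0,0,0,-0.12],[1,0,0,0,0,0,-0.12]]' && python3 -m handwheel '[[1,0,0,0,0,0,-0.11],[1,0,0,0,0,0,0]]'
python3 - <<'E'
from h import *
np.set_printoptions(precision=1,suppress=True)
p=snapshot("wrist"); save(p,"w3.png")
for q in ["wedge","wedge_toe","wedge_butt","cradle"]:
    print(q,[(r["location"],round(r["conf"],2),proj(p,r["location"]).round()) for r in place_of(p,q)][:3])
m=trace(p,"wedge"); print([(r["conf"],r["pixels"].sum(), cv2.minAreaRect(np.argwhere(r["pixels"])[:,::-1].astype(np.float32))) for r in m][:2])
s=snapshot("scene"); print([(r["location"],round(r["conf"],2)) for q in["knob_grip","deck_lip"] for r in place_of(s,q)])
E
```

```text
time: 7.22
tool_pos: [453.7, -111.8, 180.4]
tcp_rot: [-180.0, 0.1, -12.0]
ft_force: [1.0, -1.1, -0.7]
finger_gap: 85.4
grip_force: 0.0
time: 8.13
tool_pos: [464.5, 314.9, 234.3]
tcp_rot: [180.0, 0.0, -12.0]
ft_force: [0.7, -0.3, -0.1]
finger_gap: 85.7
grip_force: 0.0
time: 9.13
tool_pos: [464.9, 312.9, 233.9]
tcp_rot: [-180.0, 0.0, 70.8]
ft_force: [0.6, -0.3, 0.6]
finger_gap: 85.4
grip_force: 0.0
time: 9.3
tool_pos: [464.9, 312.9, 233.9]
tcp_rot: [-180.0, 0.0, 77.1]
ft_force: [-0.1, -0.7, -0.1]
finger_gap: 85.5
grip_force: 0.0
wedge [([466.4, 355.1, 4.7], 0.58, array([312., 139.]))]
wedge_toe [([455.7, 278.4, 4.8], 0.69, array([318., 201.]))]
wedge_butt [([482.8, 417.0, 26.8], 0.83, array([314.,  79.]))]
cradle []
[(0.79, np.int64(5808), ((313.5, 131.5), (143.0, 45.0), 90.0))]
[([458.2, -114.0, 36.9], 0.46), ([645.9, -104.7, 31.0], 0.61)]
```

View pics/w3.png

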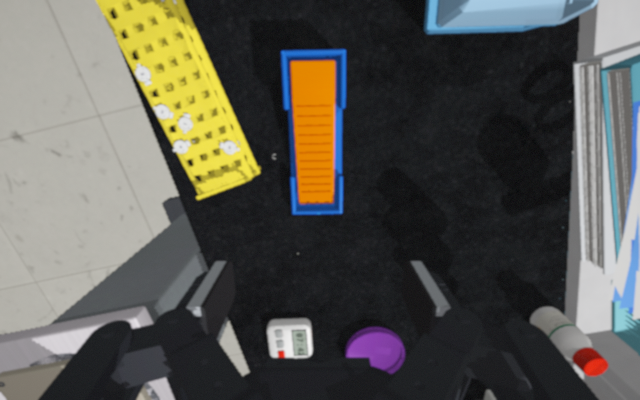

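The picture shows the orange wedge in the blue cradle, with its butt at (313,60) and its toe at (317,204). It is the only orange wedge. The yellow rack, its edge at (245,135), is just clear on the left, so I open only part way.

```bash
python3 - <<'E'
from h import *
np.set_printoptions(precision=1,suppress=True)
p=snapshot("wrist"); s=snapshot("scene")
im=cv2.cvtColor(p["image"],cv2.COLOR_RGB2HSV); m=((im[...,0]>6)&(im[...,0]<18)&(im[...,1]>180)&(im[...,2]>150)).astype(np.uint8)
m[:, :280]=0; m[:,345:]=0; m[215:]=0
for v in (64,80,120,160,190,200):
    x=np.nonzero(m[v])[0]; print(v,x.min(),x.max())
Y=np.nonzero(m.any(1))[0]; print(Y.min(),Y.max())
x=lambda v:(np.nonzero(m[v])[0].min()+np.nonzero(m[v])[0].max())/2
b=at_z(p,(x(Y.min()+3),Y.min()),44); t=at_z(p,(x(Y.max()-3),Y.max()),8)
d=t-b; yaw=np.degrees(np.arctan2(d[1],d[0])); print("butt",b,"toe",t,"len",np.hypot(*d[:2]),"yaw",yaw,"origin",(b+t)/2)
ts=place_of(s,"wedge_toe"); print([(r["location"]) for r in ts][:1])
for f in ("wedge_toe","wedge_butt"):
    a=place_of(p,f)[0]["location"]; c=place_of(s,f); c=min(c,key=lambda r:np.linalg.norm(np.array(r["location"])-a))["location"]
    print(f,tri([(p,proj(p,a)),(s,proj(s,c))]))
o=(b+t)/2; g=o+np.append(d[:2],0)/np.hypot(*d[:2])*0
go([g[0],g[1],90],yaw+180)
E
```

```text
64 290 333
80 291 333
120 294 332
160 297 330
190 299 332
200 300 332
61 202
butt [485.5 432.3  44. ] toe [453.1 278.6   8. ] len 157.0114213236489 yaw -101.89461228532326 origin [469.3 355.5  26. ]
[[453.2, 275.0, 3.7]]
wedge_toe (array([453.3, 277.5,   4.1]), [array([-0.1,  1.7]), array([-0.7,  0.6])])
wedge_butt (array([483.3, 415.7,  30.7]), [array([ 0.2, -0.4]), array([ 0.2, -0. ])])
shift cm [ 4.2 -0.6 14.4] n 3.9 turn rad [ 0. -0. -0.]
```

```bash
python3 -m handwheel '[[0.7,1.4,-0.2,3.4,0,0,-0.015],[0.7,1.4,-0.2,3.6,0,0,0],[0.7,1.4,-0.2,3.6,0,0,0],[0.7,0,0,3.6,0,0,0],[0.7,0,0,3.5,0,0,0],[0.7,0,0,2.2,0,0,0],[0.7,0,0,1.1,0,0,0],[0.7,0,0,0,0,0,0]]'
```

```text
time: 10.77
tool_pos: [466.2, 354.1, 21.0]
tcp_rot: [-179.8, 0.2, 77.7]
ft_force: [-0.4, -0.7, -0.6]
finger_gap: 73.0
grip_force: 0.0
```

```bash
python3 -m handwheel '[[-1,0,0,0,0,0,0],[-1,0,0,0,0,0,0],[-1,0,0,0,0,0,0],[-1,0,0,0,0,0,0],[-1,0,0,0,0,0,0],[-1,0,0,0,0,0,0],[-1,0,0,0,0,0,0]]' 50
```

```text
time: 11.35
tool_pos: [470.4, 356.6, 27.2]
tcp_rot: [179.8, -0.2, 77.7]
ft_force: [-0.5, -0.5, 7.1]
finger_gap: 43.0
grip_force: 53.5
```

```bash
python3 -m handwheel '[[-1,0,0,-1,0,0,0],[-1,0,0,-2,0,0,0],[-1,0,0,-3,0,0,0],[-1,0,0,-3,0,0,0],[-1,0,0,-3,0,0,0],[-1,0,0,0,0,0,0],[-1,0,0,0,0,0,0]]'
python3 - <<'E'
from h import *
np.set_printoptions(precision=1,suppress=True)
p=snapshot("wrist"); save(p,"w4.png",(200,50,440,400),1.5)
for q in ["wedge","wedge_toe","wedge_butt"]:
    print(q,[(r["location"],round(r["conf"],2),proj(p,r["location"]).round()) for r in place_of(p,q)][:2])
y=np.radians(-12); ay=np.array([-np.sin(y),np.cos(y)]); ax=np.array([np.cos(y),np.sin(y)])
o=np.array([568,-188]); t=o+185*ay; print(t); go([*t,120],78); print(np.degrees(np.arctan2(-ay[1],-ay[0])))
E
```

```text
time: 11.93
tool_pos: [469.9, 356.5, 148.0]
tcp_rot: [179.8, -0.2, 77.7]
ft_force: [0.3, 0.6, -3.3]
finger_gap: 42.7
grip_force: 53.2
wedge [([469.2, 355.4, 122.3], 0.94, array([319., 256.]))]
wedge_toe [([453.5, 281.2, 122.8], 0.78, array([319., 359.]))]
wedge_butt [([482.5, 419.4, 146.7], 0.71, array([317., 149.]))]
[606.5  -7. ]
shift cm [-32.4  21.3   2.3] n 10.0 turn rad [-0.  0. -0.]
-102.0
```

View pics/w4.png

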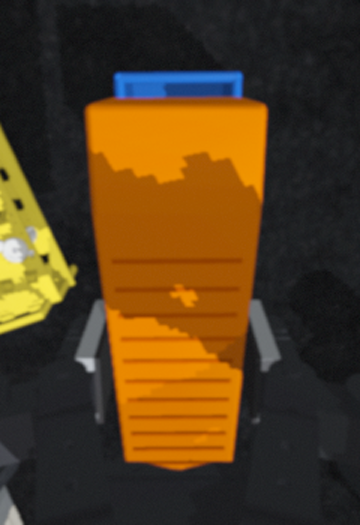

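The crop shows the wedge held level between the pads, toe at crop (180,462) towards the gripper, with the cradle empty behind it. Now I carry it to the open end.

```bash
python3 -m handwheel '[[-1,-1.6,1.07,0,0,0,0],[-1,-3.24,2.13,0,0,0,0],[-1,-3.24,2.13,0,0,0,0],[-1,-3.24,2.13,0,0,0,0],[-1,-3.24,2.13,0,0,0,0],[-1,-3.24,2.13,0,0,0,0],[-1,-3.24,2.13,0,0,0,0],[-1,-3.24,2.13,0,0,0,0],[-1,-3.24,2.13,0,0,0,0],[-1,-3.24,2.13,0,0,0,0],[-1,-1.7,1.06,0,0,0,0],[-1,0,0,0,0,0,0]]' && python3 -m handwheel '[[-1,0,0,2,0,0,0],[-1,0,0,3,0,0,0],[-1,0,0,3,0,0,0],[-1,0,0,2,0,0,0],[-1,0,0,0.8,0,0,0],[-1,0,0,0,0,0,0]]'
python3 - <<'E'
from h import *
np.set_printoptions(precision=1,suppress=True)
p=snapshot("wrist")
s=snapshot("scene"); t=snapshot("top")
for n,c in(("w",p),("s",s),("t",t)):
  for q in ["wedge","wedge_toe","slant_table","lift_bar","deck_lip","deck_mid"]:
    print(n,q,[(r["location"],round(r["conf"],2)) for r in place_of(c,q)][:2])
E
```

```text
time: 13.13
tool_pos: [607.3, -11.8, 142.6]
tcp_rot: [-179.9, 0.1, 77.4]
ft_force: [0.6, 0.8, -2.5]
finger_gap: 42.9
grip_force: 53.2
time: 13.63
tool_pos: [603.9, -6.3, 32.3]
tcp_rot: [-179.6, 0.0, 77.7]
ft_force: [-0.5, -0.6, -2.8]
finger_gap: 43.3
grip_force: 53.0
w wedge [([600.8, -7.4, 6.0], 0.97)]
w wedge_toe [([588.3, -83.3, 6.8], 0.9)]
w slant_table []
w lift_bar []
w deck_lip [([741.7, 26.3, -2.2], 0.26)]
w deck_mid []
s wedge [([605.5, -4.1, 15.4], 0.78)]
s wedge_toe [([587.6, -85.6, 10.4], 0.82)]
s slant_table [([571.1, -187.6, 0.9], 0.71), ([647.5, -105.0, 52.6], 0.61)]
s lift_bar []
s deck_lip [([642.5, -103.7, 32.3], 0.83)]
s deck_mid [([573.7, -185.2, 27.0], 0.76)]
t wedge [([607.8, -12.0, 13.3], 0.88)]
t wedge_toe [([587.7, -89.4, 12.1], 0.64), ([740.9, 24.7, -1.0], 0.63)]
t slant_table [([567.8, -186.2, 5.7], 0.62)]
t lift_bar [([586.6, -95.9, 14.8], 0.92), ([563.4, -231.2, 29.3], 0.68)]
t deck_lip [([641.9, -104.1, 31.4], 0.57)]
t deck_mid [([571.9, -185.7, 29.0], 0.84), ([565.3, -231.3, 28.3], 0.5)]
```

```bash
python3 -m handwheel '[[-1,0,0,0.4,0,0,0],[-1,0,0,0.3,0,0,0],[-1,0,0,0.2,0,0,0],[-1,0,0,0,0,0,0]]'
```

```text
time: 15.02
tool_pos: [606.5, -7.0, 26.2]
tcp_rot: [-179.9, 0.0, 77.7]
ft_force: [0.9, 0.0, -2.1]
finger_gap: 43.1
grip_force: 53.1
```

```bash
python3 -m handwheel '[[-1,0,0,0.2,0,0,0],[-1,0,0,0.15,0,0,0],[-1,0,0,0,0,0,0],[-1,0,0,0,0,0,0]]'
```

```text
time: 15.35
tool_pos: [607.2, -7.1, 23.8]
tcp_rot: [-180.0, -0.0, 77.7]
ft_force: [0.9, 0.2, -2.3]
finger_gap: 43.0
grip_force: 53.2
```

```bash
python3 -m handwheel '[[-1,0,0,0.15,0,0,0],[-1,0,0,0.1,0,0,0],[-1,0,0,0,0,0,0],[-1,0,0,0,0,0,0]]'
```

```text
time: 15.68
tool_pos: [607.5, -7.2, 23.2]
tcp_rot: [180.0, 0.0, 77.7]
ft_force: [-9.6, -0.4, 13.9]
finger_gap: 42.7
grip_force: 55.2
```

```bash
python3 -m handwheel '[[0.7,0,0,-0.1,0,0,0],[0.7,0,0,0,0,0,0],[0.7,0,0,0,0,0,0],[0.7,0,0,-0.6,0,0,0],[0.7,1.5,0,0,0,0,0],[0.7,2.6,0,0,0,0,0],[0.7,2.4,0,0,0,0,0],[0.7,0,0,0,0,0,0],[0.7,0,0,0,0,0,0]]'
python3 - <<'E'
from h import *
np.set_printoptions(precision=1,suppress=True)
p=snapshot("wrist"); save(p,"w5.png")
t=snapshot("top")
for n,c in(("w",p),("t",t)):
  for q in ["wedge","wedge_toe","wedge_butt"]:
    print(n,q,[(r["location"],round(r["conf"],2)) for r in place_of(c,q)][:2])
E
```

```text
time: 16.43
tool_pos: [621.4, 58.2, 28.5]
tcp_rot: [180.0, -0.0, 77.8]
ft_force: [0.0, -0.5, 0.6]
finger_gap: 73.0
grip_force: 0.0
w wedge [([607.9, -10.4, -0.2], 0.55)]
w wedge_toe []
w wedge_butt [([618.6, 53.6, 24.6], 0.62)]
t wedge [([609.1, -11.1, -1.4], 0.82), ([588.1, -90.6, -0.7], 0.64)]
t wedge_toe [([585.9, -92.0, -2.6], 0.93), ([568.9, -187.0, 1.5], 0.38)]
t wedge_butt [([619.4, 58.4, 15.9], 0.89)]
```

View pics/w5.png

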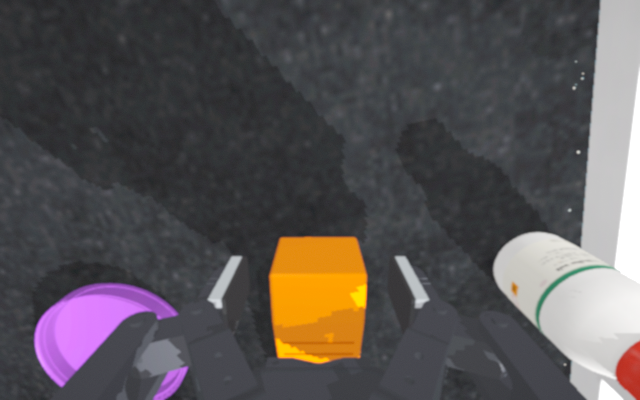

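The picture shows the butt block at (319,300), centred between the open pads. The bottle at right (580,300) and the purple dish at left are clear. Now I grip and push in.

```bash
python3 -m handwheel '[[-1,0,0,-0.2,0,0,0],[-1,0,0,0,0,0,0],[-1,0,0,0,0,0,0],[-1,0,0,0,0,0,0],[-1,0,0,0,0,0,0],[-1,0,0,0,0,0,0],[-1,-1,0,0,0,0,0],[-1,-1,0,0,0,0,0],[-1,-0.8,0,0,0,0,0],[-1,0,0,0,0,0,0]]' 60; python3 -m handwheel '[[-1,-0.6,0,0,0,0,0],[-1,0,0,0,0,0,0],[-1,0,0,0,0,0,0]]';python3 -m handwheel '[[-1,-0.6,0,0,0,0,0],[-1,0,0,0,0,0,0],[-1,0,0,0,0,0,0]]';python3 -m handwheel '[[-1,-0.6,0,0,0,0,0],[-1,0,0,0,0,0,0],[-1,0,0,0,0,0,0]]'
```

```text
time: 17.67
tool_pos: [615.4, 28.1, 30.9]
tcp_rot: [179.9, -0.0, 77.7]
ft_force: [-1.5, -0.9, 5.7]
finger_gap: 43.0
grip_force: 62.7
time: 17.92
tool_pos: [614.2, 22.7, 31.0]
tcp_rot: [179.9, -0.0, 77.7]
ft_force: [-0.6, -0.2, 6.8]
finger_gap: 43.0
grip_force: 62.7
time: 18.17
tool_pos: [613.0, 17.3, 30.9]
tcp_rot: [179.9, -0.1, 77.7]
ft_force: [-0.0, 2.3, 5.8]
finger_gap: 43.0
grip_force: 62.8
time: 18.42
tool_pos: [611.9, 12.4, 31.0]
tcp_rot: [179.9, -0.1, 77.7]
ft_force: [2.3, 7.1, 5.9]
finger_gap: 43.5
grip_force: 62.7
```

```bash
python3 -m handwheel '[[-1,-0.7,0,0,0,0,0],[-1,-0.7,0,0,0,0,0],[-1,-0.7,0,0,0,0,0],[-1,-0.7,0,0,0,0,0],[-1,-0.7,0,0,0,0,0],[-1,-0.7,0,0,0,0,0],[-1,-0.7,0,0,0,0,0],[-1,-0.7,0,0,0,0,0],[-1,-0.7,0,0,0,0,0],[-1,-0.5,0,0,0,0,0],[-1,0,0,0,0,0,0],[-1,0,0,0,0,0,0]]'
python3 - <<'E'
from h import *
np.set_printoptions(precision=1,suppress=True)
s=snapshot("scene"); t=snapshot("top"); w=snapshot("wrist"); save(s,"s6.png",(300,110,430,200),6)
for n,c in(("s",s),("t",t),("w",w)):
  for q in ["deck_lip","height_mark","wedge_butt","lift_bar","dish"]:
    print(n,q,[(r["location"],round(r["conf"],2)) for r in place_of(c,q)][:3])
E
```

```text
time: 19.42
tool_pos: [597.3, -54.1, 30.9]
tcp_rot: [179.9, -0.1, 77.7]
ft_force: [1.9, 5.8, 6.5]
finger_gap: 43.1
grip_force: 62.8
s deck_lip []
s height_mark []
s wedge_butt [([600.4, -56.2, 23.7], 0.74)]
s lift_bar [([586.1, -101.8, 35.5], 0.5)]
s dish [([577.9, -145.9, 42.9], 0.97), ([486.8, 21.3, 3.2], 0.9), ([563.2, -232.5, 35.1], 0.86)]
t deck_lip []
t height_mark []
t wedge_butt [([595.0, -55.0, 18.6], 0.62)]
t lift_bar [([588.6, -95.1, 34.9], 0.74), ([370.1, 80.7, -0.8], 0.38)]
t dish [([484.2, 21.4, 5.0], 0.81), ([579.3, -141.6, 42.7], 0.74), ([565.3, -228.2, 32.3], 0.68)]
w deck_lip [([645.6, -107.7, 51.6], 0.84), ([741.5, 27.2, -4.3], 0.52)]
w height_mark [([649.4, -106.5, 58.3], 0.69)]
w wedge_butt [([598.1, -53.9, 24.3], 0.97), ([580.7, -120.3, 1.4], 0.24)]
w lift_bar [([587.0, -98.1, 33.2], 0.57)]
w dish [([484.5, 25.5, 2.2], 0.76), ([581.4, -118.1, -1.0], 0.58)]
```

View pics/s6.png

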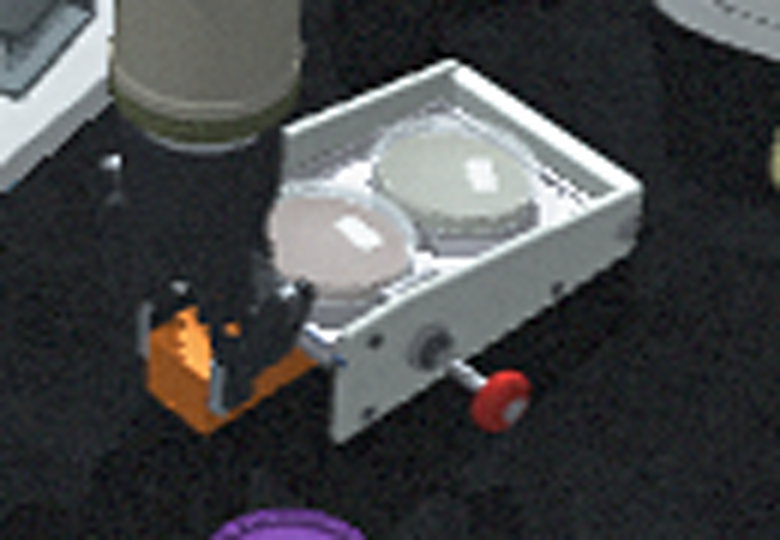

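The scene crop shows the deck raised by the wedge, with both dishes on it and the knob still out at crop (500,400). I push the last 7 mm.

```bash
python3 -m handwheel '[[-1,-0.4,0,0,0,0,0],[-1,-0.3,0,0,0,0,0],[-1,0,0,0,0,0,0],[-1,0,0,0,0,0,0],[0.6,0,0,0,0,0,0],[0.6,0,0,0,0,0,0],[0.6,0,0,0,0,0,0],[0.6,0,0,0,0,0,0]]'; python3 -m handwheel '[[0.6,2.5,0,0,0,0,0],[0.6,3.5,0,0,0,0,0],[0.6,3.5,0,0,0,0,0],[0.6,3.5,0,-2,0,0,0],[0.6,3.5,0,-3.5,0,0,0],[0.6,3.0,0,-3.5,0,0,0],[0.6,0,0,0,0,0,0]]'
python3 - <<'E'
from h import *
np.set_printoptions(precision=1,suppress=True)
s=snapshot("scene"); t=snapshot("top"); w=snapshot("wrist")
save(s,"s7.png",(300,110,430,200),6); save(w,"w7.png")
for n,c in(("s",s),("t",t),("w",w)):
  for q in ["deck_lip","height_mark","wedge_butt"]:
    print(n,q,[(r["location"],round(r["conf"],2)) for r in place_of(c,q)][:3])
E
```

```text
time: 20.98
tool_pos: [594.7, -62.1, 29.8]
tcp_rot: [-179.9, 0.0, 77.7]
ft_force: [-0.2, 0.0, 0.7]
finger_gap: 68.5
grip_force: 0.0
time: 21.57
tool_pos: [639.5, 125.7, 119.3]
tcp_rot: [179.4, -0.3, 77.9]
ft_force: [1.9, -0.4, 2.3]
finger_gap: 68.2
grip_force: 0.0
s deck_lip [([643.6, -100.1, 54.5], 0.7)]
s height_mark [([651.2, -104.6, 52.7], 0.98)]
s wedge_butt [([570.8, -185.6, 38.2], 0.74), ([574.6, -148.4, 44.8], 0.64), ([595.8, -64.2, 20.2], 0.59)]
t deck_lip [([640.9, -105.1, 54.8], 0.96)]
t height_mark [([650.4, -103.1, 54.0], 0.57), ([739.3, 28.2, -1.9], 0.3)]
t wedge_butt [([597.3, -58.2, 18.7], 0.55)]
w deck_lip []
w height_mark []
w wedge_butt []
```

View pics/s7.png

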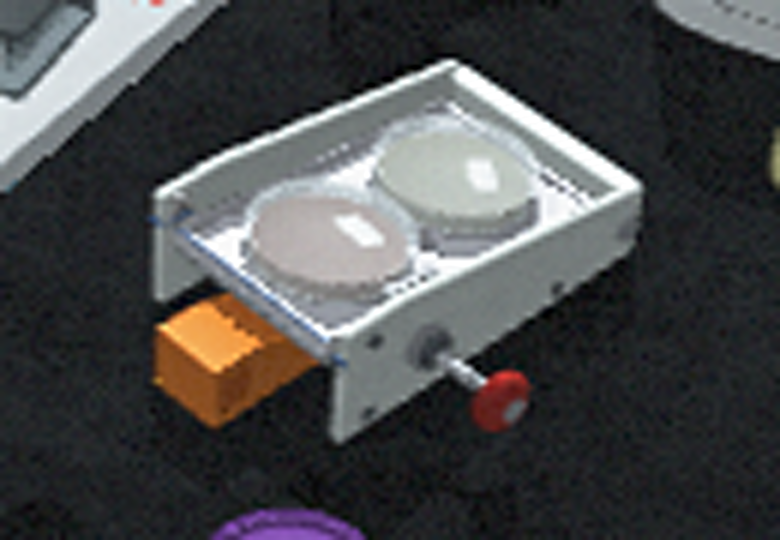

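The crop shows the lip meeting the blue marks on both cheeks, at crop (158,218) and (340,358). The wedge is in straight, the dishes are in place and the knob is still out. Now I go back to the knob.

```bash
python3 -m handwheel '[[1,0,0,-3,0,0,0.12],[1,0,0,-3,0,0,0.12],[1,0,0,0,0,0,0.12],[1,0,0,0,0,0,0.12],[1,0,0,0,0,0,0.12],[1,0,0,0,0,0,0.12],[1,0,0,0,0,0,0.12],[1,0,0,0,0,0,0.12],[1,0,0,0,0,0,0.12],[1,0,0,0,0,0,0.12],[1,0,0,0,0,0,0.12],[1,0,0,0,0,0,0.12]]'; python3 -m handwheel '[[1,0,0,0,0,0,0.12],[1,0,0,0,0,0,0.012],[1,0,0,0,0,0,0]]'; python3 -c "
from h import *
go([457,-112,150],-12)"
```

```text
time: 23.17
tool_pos: [635.0, 120.3, 171.3]
tcp_rot: [180.0, 0.0, -5.2]
ft_force: [0.7, 0.5, -0.1]
finger_gap: 85.6
grip_force: 0.0
time: 23.42
tool_pos: [635.0, 120.3, 171.3]
tcp_rot: [180.0, 0.0, -12.2]
ft_force: [0.6, 0.5, 0.4]
finger_gap: 85.2
grip_force: 0.0
shift cm [-12.47  26.48   2.13] n 7.5 turn rad [ 0.     0.    -0.004]
```

```bash
python3 -m handwheel '[[1,-1.56,3.31,0,0,0,0],[1,-1.56,3.31,0,0,0,0],[1,-1.56,3.31,0,0,0,0],[1,-1.56,3.31,0,0,0,0],[1,-1.56,3.31,0,0,0,0],[1,-1.56,3.31,0,0,0,0],[1,-1.56,3.31,0,0,0,0],[1,-1.55,3.31,0,0,0,0],[1,0,0,2.1,0,0,0],[1,0,0,0,0,0,0],[1,0,0,0,0,0,0]]'; python3 - <<'E'
from h import *
p=snapshot("wrist"); q=snapshot("scene")
o=[(c,redc(c,[457,-112,40],r)[0]) for c,r in((p,80),(q,10))]; print(tri(o)); go([457,-112,37],-12)
print([(r["location"],round(r["conf"],2)) for n in("deck_lip","height_mark") for r in place_of(p,n)])
E
```

```text
time: 24.33
tool_pos: [455.6, -111.3, 149.7]
tcp_rot: [-180.0, 0.1, -12.3]
ft_force: [0.2, -0.1, 0.5]
finger_gap: 85.5
grip_force: 0.0
(array([ 456.90342778, -112.63010211,   42.41421796]), [array([1. , 0.9]), array([-0.4,  0.1])])
shift cm [1.00e-02 1.20e-01 1.14e+01] n 2.9 turn rad [-0.    -0.    -0.004]
[]
```

```bash
python3 -m handwheel '[[1,0,0.1,3.8,0,0,0],[1,0,0,3.8,0,0,0],[1,0,0,2.8,0,0,0],[1,0,0,0.9,0,0,0],[1,0,0,0,0,0,0],[-1,0,0,0,0,0,0],[-1,0,0,0,0,0,0],[-1,0,0,0,0,0,0],[-1,0,0,0,0,0,0],[-1,0,0,0,0,0,0],[-1,0,0,0,0,0,0]]' 60; python3 -m handwheel '[[-1,0.4,0,0,0,0,0],[-1,0.4,0,0,0,0,0],[-1,0.4,0,0,0,0,0],[-1,0.4,0,0,0,0,0],[-1,0.3,0,0,0,0,0],[-1,0,0,0,0,0,0],[-1,0,0,0,0,0,0],[-1,0,0,0,0,0,0]]'
```

```text
time: 25.45
tool_pos: [458.0, -112.0, 39.4]
tcp_rot: [-179.9, -0.2, -12.4]
ft_force: [-0.2, 5.7, 9.0]
finger_gap: 30.3
grip_force: 58.9
time: 26.12
tool_pos: [475.5, -115.8, 39.4]
tcp_rot: [-179.9, -0.0, -12.4]
ft_force: [-7.1, 7.1, 15.4]
finger_gap: 29.8
grip_force: 60.1
```

```bash
python3 -m handwheel '[[-1,0.2,0,0,0,0,0],[-1,0,0,0,0,0,0],[-1,-0.2,0,0,0,0,0],[1,0,0,0,0,0,0],[1,0,0,0,0,0,0],[1,0,0,0,0,0,0],[1,0,0,0,0,0,0],[1,0,0,-3,0,0,0],[1,0,0,-3.8,0,0,0],[1,-2,0,-3.8,0,0,0],[1,-2,0,-3.8,0,0,0],[1,0,0,0,0,0,0]]'; python3 - <<'E'
from h import *
np.set_printoptions(precision=1,suppress=True)
s=snapshot("scene");t=snapshot("top");w=snapshot("wrist"); save(s,"s8.png",(300,110,430,200),6); print(sense()["ft_force"])
o=[(c,redc(c,[475,-116,40],r)[0]) for c,r in((w,60),(s,10))]; print(tri(o))
for n,c in(("s",s),("t",t),("w",w)):
  for q in ["deck_lip","height_mark","knob_grip","wedge_butt"]:
    print(n,q,[(r["location"],round(r["conf"],2)) for r in place_of(c,q)][:3])
E
```

```text
time: 27.12
tool_pos: [438.9, -109.2, 187.6]
tcp_rot: [179.9, -0.6, -12.4]
ft_force: [-0.0, -0.6, 0.5]
finger_gap: 85.4
grip_force: 0.0
[0.  0.5 0.3]
(array([ 474.6, -116.5,   45.2]), [array([0.8, 0.8]), array([-0.3,  0. ])])
s deck_lip [([368.8, 81.3, 0.3], 0.18)]
s height_mark [([650.9, -105.8, 52.8], 0.79)]
s knob_grip [([474.3, -117.5, 34.7], 0.58), ([571.5, -187.2, 38.1], 0.43), ([570.7, -190.1, 3.7], 0.36)]
s wedge_butt [([598.1, -64.5, 18.8], 0.93)]
t deck_lip [([643.7, -105.4, 53.3], 0.83), ([369.4, 81.7, -2.2], 0.22)]
t height_mark [([649.7, -106.0, 53.7], 0.63), ([588.1, -96.0, 36.7], 0.48)]
t knob_grip [([562.7, -231.6, 34.4], 0.61)]
t wedge_butt [([593.5, -59.7, 16.7], 0.69), ([585.0, -128.5, -3.7], 0.46)]
w deck_lip []
w height_mark []
w knob_grip [([476.1, -110.8, 37.4], 0.82)]
w wedge_butt [([593.4, -63.7, 23.9], 0.8), ([366.2, 75.2, -2.9], 0.46)]
```

View pics/s8.png

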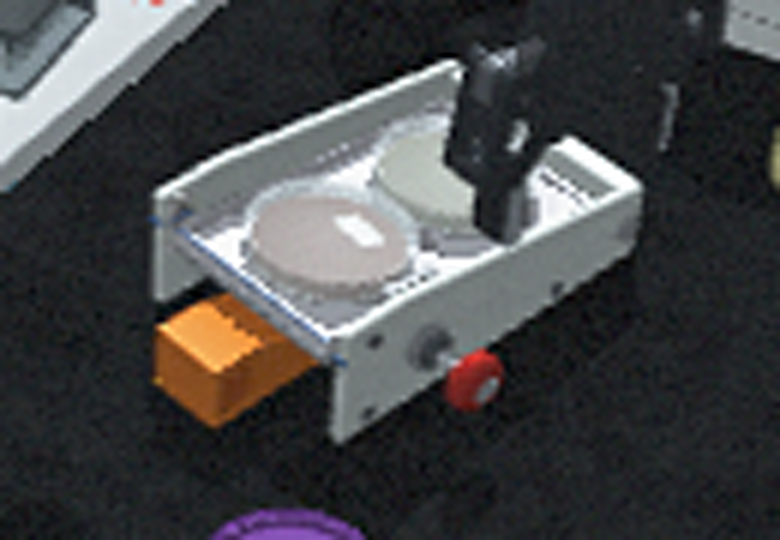

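The crop shows the knob back home at crop (473,380), triangulated at (474.6,-116.5) as at the start. The lip is on the blue marks, the wedge is in place, the dishes are on the deck and the gripper is clear. I hand in.

```bash
python3 -c "
from bench import hand_in
print(hand_in())"
```

```text
the job is handed in; nothing more can be done
None
```

I handed the job in at about 28 s of the allowed 72 s: the deck is held at the blue mark by the wedge, the knob is home, both dishes are on the deck, and the gripper touches nothing; the verdict was not shown.

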